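# Post a spent drive through the swing flap of the return box

## Robot

A 6-joint arm with a two-finger parallel gripper is mounted at the origin on the work surface. World frame = base frame: x ahead of the robot, y to its left, z up, the work surface at z = 0. Lengths are in m, angles in degrees, forces in N, time in s.
With the tool pointing down it reaches from about 0.325 to 0.85 m from the base axis. Payload 4.4 kg.
Tool frame: the origin (TCP) lies at the very end of the fingers, on their centre line; the grasp point (between the pads) lies 19 mm behind it; z points along the fingers, y is the line along which they close (so a half turn about z gives the same grasp; the last joint's range is limited). The gripper opens to 94 mm and grips with 3 to 60 N. Pads are 16 mm wide; open, the fingers measure 119 mm over their backs; the gripper's body (75 mm by 177 mm) begins 78 mm behind the grasp point.
Start: joints at [-83.566, 11.837, 88.321, -0, 79.842, -8.623], TCP at [0.149, -0.555, 0.205] pointing down, gripper open.
Joint ranges: [-156.59, 156.59], [-49.26, 127.26], [12.9, 141.05], [-63.56, 243.56], [4.71, 150.69], [-161.64, 161.64]. Speed limits (degrees/s): [159.86, 159.86, 180, 180, 180, 180].

## Interface

Orientations are given as [roll, pitch, yaw] about the fixed x, y, z axes, in that order (R = Rz(yaw) Ry(pitch) Rx(roll)).
In Python, from workcell import r gives the robot as it stands.
- The arm moves only by the tool carry_out, never from a script. Its argument "plan" is a list of rows, each a list of 7 numbers: the turn, a rotation vector about the tool's x, y, z each as a share of 2 pi rad, from -1 to 1, then the shift along the tool's x, y, z each as a share of 100 cm, from -1 to 1, then the closure, from -1 (fully open) to 1 (shut), so that 0 is half open. In form: [[ax, ay, az, dx, dy, dz, fingers], ...]. A call has 1 to 12 rows; each row shifts and turns the commanded pose from where the row before left it, along the tool's axes as they then stand; what a row does not reach is not made up. A row lasts 1/10 s, in which the tool goes at most 50 mm and 8.59 degrees, less where a joint would pass 70% of its speed; a pose out of reach is approached as far as the arm can. A call with a number of a shift or a turn outside -1 to 1 is refused whole. A call with a gripper value outside its range is refused whole. The fingers move at their own pace and stop on an object; "squeeze" is the grip in N (left out, the last holds). Time passes only in rows, so rows that do not move let the fingers close. It gives the time, the measured TCP pose, the force, the opening and the grip force at its end, in the units of the state.
- r.get_state(): the state, without advancing time (a new reading comes with each control period).
- r.grab_frame(name): name is "scene" or "top"; returns the picture (420x560x3 uint8, blue, green, red); there is no depth.
- r.camera_info(name): a dict with "fx", "fy", "cx", "cy" (pixels), "k1" (the pictures are not rectified: a ray, as slopes to the right and down, at radius r is drawn at 1 + k1 r^2 times it, then the intrinsics apply), "position" and "orientation" of the camera in the world. Camera axes: x right, y down, z forward; pixel columns grow to the right and rows downward; lengths in m; the calibration is good to about 2 mm. A picture is of the moment at which its call begins. camera_info takes no time and is no camera call.
- r.sign_off(): hands the job in; it is judged then, once.
Trained networks look in the newest picture that a camera, given by its name, has taken for a name from the list of things; names that differ only in an ending like _2 or _b are one class to them, and where a whole thing is asked for, a point or a joint stands for the part that bears it (a point fixed in the world has none). Each returns a list of dicts, best first, with "conf" (0 to 1); they miss things now and then, are a little off and sometimes report something else, mostly with a low value. They report only what shows in the picture. A call takes as long as a camera call. They do not tell look-alikes from the thing itself.
- r.search_frame(camera, thing): "box" ([left, top, width, height] in pixels, round what is visible of it).
The state is a dict: "t": time; "joint_positions": joint angles; "qd": joint speeds; "joint_efforts": joint torques, N m; "tcp_pos": TCP position; "tcp_rot": TCP orientation; "contact_force": force on the tool from outside, world axes, zero at the start; "wrist_torque": the same for the moment, N m; "opening": finger opening in m; "finger_force": force on a finger pad.
Only numpy, scipy, OpenCV 4.12 (cv2) and the standard library are available. Lean on these libraries where they do the work, as an engineer would, in place of code of your own. Each camera call takes 0.05 s, during which the arm holds its last target. There are 200 camera calls.

## Task

On the repair bench, push the flat metal drive along the feed shelf of the grey return box, in through the hanging flap and on over the sill until it drops down into the bin, then draw the fingers back out so that the flap swings shut. Only push the drive: do not pick it up or lift it off the shelf, and leave the other things on the shelf and the bench where they are.

Things in the scene. Friction and masses are not known exactly. Their poses are not given: they have to be found in the camera images.
- box: Grey painted steel drive return box, fixed to the bench. Origin at bench level under the middle of its doorway; x into the box (the way the drive is pushed), y left, z up. Front to back along x: feed shelf, doorway with flap (x = 0), sill, ramp, bin. Shelf and sill are one level floor, 90 mm above the bench.
- shelf_mid (a point): On the feed shelf's top, 85 mm before the doorway, on the middle line. The shelf is flat, without side rims, 400 mm wide, from x = -190 to 0 mm in the box's frame; at its inner end, outside the doorway's posts, a 10 mm thick fence (x = -10 to 0 mm) rises 40 mm above it over its full width.
- sill_edge (a point): Middle of the sill's inner edge, 45 mm past the doorway, 90 mm above the bench. Here the floor breaks off into a 45 degree ramp down to the bin (floor 10 mm above the bench, far wall at x = 240 mm). The drive tips and slides down once its centre is 15 to 25 mm past this edge. Sill and bin are 160 mm wide inside and open on top; walls 125 mm above the bench.
- doorway (a point): Middle of the doorway, on the floor (90 mm above the bench), under the shut flap. The doorway is 140 mm wide and open on top, between two posts, each 24 mm along x (x = -12 to 12 mm), 10 mm thick in y, 54 mm tall above the floor.
- flap (a joint): Swing flap in the doorway: 0 hangs shut (upright), grows as it is pushed into the box, up to 1.5 rad. 70 g, no spring: it falls shut by its weight. Level hinge axis along the box's y, 50 mm above the shelf, on stub pins in the posts, no bar across the top.
- flap_edge (a point): Middle of the lower edge of the flap's plate, 47 mm from the hinge axis, 3 mm above the floor when shut. The plate is steel, 134 mm wide, 16 mm tall, 4 mm thick, hung by two narrow arms at its ends. The 124 mm between the arms is open above the plate, so fingers pointing down can follow the drive in, pushing the plate ahead up to 25 mm.
- drive_mid (a point): Centre of the spent drive, a loose flat aluminium slab with a paper label, 100 mm (its x) by 70 mm (its y) by 15 mm thick, 0.13 to 0.25 kg. It lies flat on the feed shelf, its x roughly along the box's x but up to 0.35 rad askew and up to 45 mm off the doorway's middle.
- jar: Bystander: small clear jar with black lid, 36 mm across, 45 mm tall, standing on one side end of the feed shelf (about 176 mm from its middle line) near the fence. Origin under its foot.
- fan: Bystander: small black fan motor, a disc 36 mm across and 15 mm tall, on the other side end of the feed shelf. Origin under its foot.
- driver: Bystander: screwdriver lying on the bench.
- phone: Bystander: black phone, 160 x 75 x 9 mm, flat on the bench.
- keyboard: Bystander: black keyboard, 430 x 140 mm, 23 mm tall, on the bench at the robot's right.
- spray: Bystander: clear bottle with a blue cap, 68 mm across, 210 mm tall, on the bench at the robot's left.
- drive: The same spent drive: origin at the centre of its underside, x along its length, z up.
Mind the look-alikes: they are no part of the job. Of the things shaped like the drive, the aluminium one is meant.

How it is judged:
By the outcome, as a careful person would: the job done as asked, in the order asked, and still so for the second after the job is handed in, with the robot touching nothing.
It also fails if it takes over 45 s, if anything falls off the work surface, if the arm or the gripper's body presses on something with over 40 N, if the wrist force passes 120 N, or if a joint passes its speed limit or range.

## Working session

There is one attempt and no reset: what is moved stays moved. The work goes in short steps, Python scripts to look and compute and a tool call to move; the robot and the scene stay as the last step left them, time stands still between calls to the robot, and variables do not carry over. Pictures are saved under pics/ and viewed, at most 10 in all, crops included, and the job is handed in when it is done.

Besides the shell and the picture viewer there is one more tool, called after "Request:" by a JSON object that holds its "api" and its "payload", one argument or row to a line. carry_out: Moves the arm, as the interface text tells. Its arguments: {"type":"object","properties":{"plan":{"type":"array","items":{"type":"array","items":{"type":"number"}}},"squeeze":{"type":"number"}},"required":["plan"]}

```bash
mkdir -p pics
python3 - <<'E'
from workcell import r
import cv2
for c in("scene","top"):
    f=r.grab_frame(c); cv2.imwrite(f"pics/{c}0.png",f); print(r.camera_info(c))
    for n in("drive","box","jar","fan","flap","phone"):
        print(c,n,[( [round(float(v)) for v in d["box"]],round(d["conf"],2)) for d in r.search_frame(c,n)][:3])
print(r.get_state())
E
```

```text
{'fx': 399.2012119255291, 'fy': 399.2012119255291, 'cx': 280.59279022522276, 'cy': 210.5412403140602, 'k1': -0.03261973444743814, 'position': array([ 1.09299486, -0.46071081,  0.93303034]), 'orientation': array([-140.03825529,    0.91114071,   52.90444968])}
scene drive [([273, 150, 28, 18], 0.88), ([290, 188, 40, 32], 0.71), ([193, 192, 33, 26], 0.67)]
scene box []
scene jar [([276, 241, 16, 20], 0.53)]
scene fan []
scene flap [([286, 194, 44, 30], 0.45)]
scene phone []
{'fx': 471.18230100020713, 'fy': 471.18230100020713, 'cx': 272.71771774048597, 'cy': 211.37322890568424, 'k1': -0.13594534636321406, 'position': array([ 0.2628599 , -0.02442826,  1.3676748 ]), 'orientation': array([-1.67446751e+02,  7.50391053e-02, -9.20274319e+01])}
top drive [([294, 123, 31, 36], 0.97), ([194, 282, 38, 40], 0.85), ([234, 190, 39, 38], 0.67)]
top box [([173, 94, 154, 172], 0.58)]
top jar [([297, 164, 18, 17], 0.52)]
top fan [([77, 255, 49, 58], 0.73), ([371, 264, 17, 36], 0.71), ([239, 187, 31, 42], 0.65)]
top flap [([220, 171, 46, 16], 0.67)]
top phone [([74, 260, 53, 54], 0.91), ([372, 258, 20, 75], 0.38)]
{'t': 0.7, 'joint_positions': array([-8.35649994e+01,  1.18355186e+01,  8.83191762e+01,  6.25649704e-04,
        7.98420628e+01, -8.62365243e+00]), 'qd': array([-0.09241206,  0.01928339,  0.027203  ,  0.01091698,  0.032935  ,
       -0.08400589]), 'joint_efforts': array([-2.02397505e-04, -3.70757425e+01, -2.81693459e+01,  6.99055544e-02,
        2.72421265e-02, -1.59656906e-05]), 'tcp_pos': array([ 0.14937851, -0.55528135,  0.20548324]), 'tcp_rot': array([ 1.79996702e+02, -1.22708758e-04,  1.50585427e+01]), 'contact_force': array([-0.05078584,  0.78422993,  0.39523014]), 'wrist_torque': array([ 0.04840893,  0.00019485, -0.00875642]), 'finger_force': 0.0, 'opening': 0.093897731284077}
```

View pics/scene0.png

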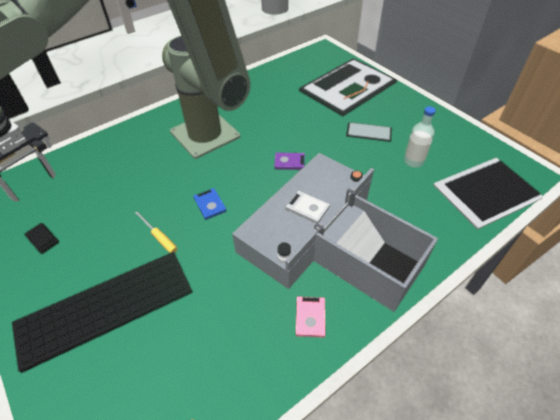

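View pics/top0.png

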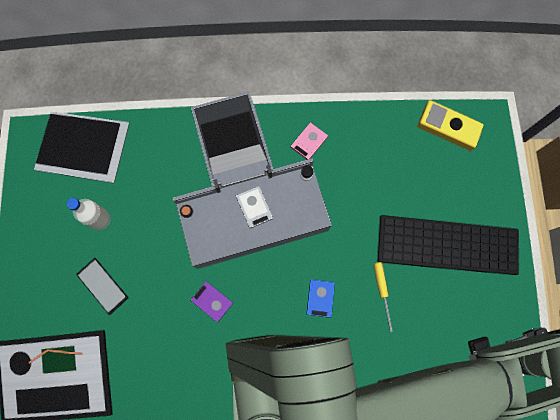

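The aluminium drive is on the shelf at top (254,207) and scene (308,206). The jar is at top (307,172), the fan at top (186,211). I'll enlarge both views for corner picking.

Run:
```python
import cv2
f=cv2.imread("pics/top0.png")[90:270,165:335]; cv2.imwrite("pics/t1.png",cv2.resize(f,None,fx=3.3,fy=3.3,interpolation=cv2.INTER_CUBIC))
f=cv2.imread("pics/scene0.png")[150:305,230:440]; cv2.imwrite("pics/s1.png",cv2.resize(f,None,fx=3.8,fy=3.8,interpolation=cv2.INTER_CUBIC))
```

```text
(no output)
```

View pics/t1.png

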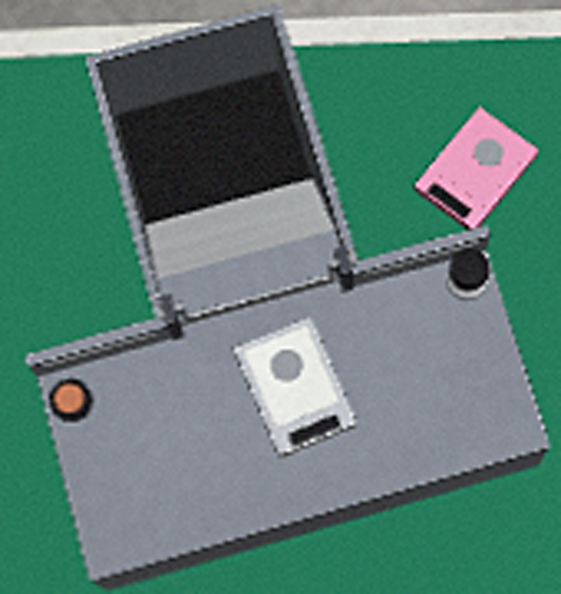

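View pics/s1.png

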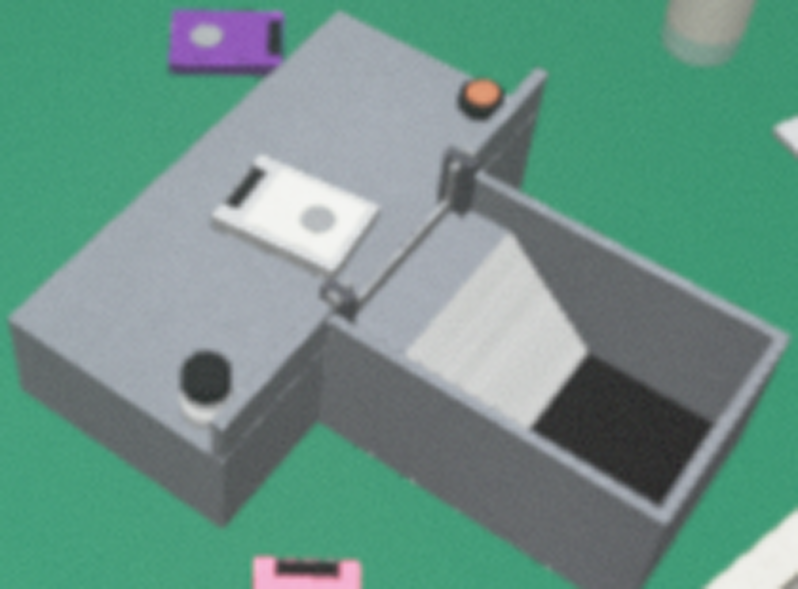

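The drive sits askew, its top corners in the top crop at (234,348), (312,319), (355,424), (281,454). The flap is shut between posts at (173,325) and (343,275).

```bash
cat > h.py <<'E'
import numpy as np
from workcell import r
from scipy.spatial.transform import Rotation as R
from scipy.optimize import least_squares
def proj(c,P):
    i=r.camera_info(c); q=R.from_euler('xyz',i["orientation"],degrees=True).inv().apply(np.atleast_2d(P)-i["position"])
    s=q[:,:2]/q[:,2:]; s=s*(1+i["k1"]*(s**2).sum(1,keepdims=True))
    return s*[i["fx"],i["fy"]]+[i["cx"],i["cy"]]
def T(p,X):
    X=np.array(X,float); o=R.from_euler('z',p[2]).apply(X); o[:,:2]+=p[:2]; return o
def fit(obs,p0):  # obs: {cam:(X,pix)}
    f=lambda p:np.concatenate([(proj(c,T(p,X))-U).ravel() for c,(X,U) in obs.items()])
    s=least_squares(f,p0,loss='soft_l1'); return s.x,f(s.x).reshape(-1,2)
tp=lambda a:(np.array(a)+.5)/3.3-.5+[165,90]
sp=lambda a:(np.array(a)+.5)/3.8-.5+[230,150]
E
python3 - <<'E'
from h import *
np.set_printoptions(precision=4,suppress=True)
ob={"top":([[-.19,.2,.09],[-.19,-.2,.09],[.045,.08,.09],[.045,-.08,.09],[-.01,.2,.13],[0,-.2,.13]],tp([[93,578],[548,448],[163,277],[335,232],[28,357],[487,230]])),
"scene":([[-.19,-.2,.09],[-.19,.2,.09],[.045,.08,.09],[0,-.2,.09]],sp([[10,320],[338,10],[512,235],[221,458]]))}
b,e=fit(ob,[.6,0,.2]); print("box",b,np.degrees(b[2]));print(e)
D=[[.05,.035,.105],[.05,-.035,.105],[-.05,-.035,.105],[-.05,.035,.105]]
for k in(["top"],["scene"],["top","scene"]):
    o={"top":(D,tp([[234,348],[312,319],[355,424],[281,454]])),"scene":([D[i] for i in(3,0,2)],sp([[262,155],[380,207],[212,213]]))}
    d,e=fit({c:o[c] for c in k},[.5,0,.2]); 
    a=R.from_euler('z',-b[2]).apply([d[0]-b[0],d[1]-b[1],0]); print("drive",d,"in box",a[:2],"yaw rel",d[2]-b[2]); print(e)
for c in("top",):
    for n,(x,y) in {"jar":(-.03,-.176),"fan":(-.05,.176)}.items(): print(n,(proj(c,T(b,[[x,y,.09]]))-[165,90])*3.3)
E
```

```text
box [0.6385 0.0459 0.242 ] 13.868040461912644
[[-1.6339 -0.0071]
 [ 0.7618 -0.0852]
 [-1.6388  0.0511]
 [ 0.496  -1.1065]
 [-0.1109  1.7802]
 [ 0.3684 -1.6008]
 [-0.946  -1.3   ]
 [ 0.8296  0.0475]
 [-0.4779 -0.4946]
 [-0.0878  1.0489]]
drive [0.5593 0.0178 0.3593] in box [-0.0836 -0.0083] yaw rel 0.1172223650237017
[[ 0.1149 -0.0481]
 [-0.1384 -0.6501]
 [ 0.6606  0.0389]
 [-0.6212  0.6199]]
drive [0.5612 0.0174 0.3501] in box [-0.0818 -0.0092] yaw rel 0.10801013824491096
[[-0.0327 -0.4199]
 [ 0.1852  0.1037]
 [-0.1525  0.2502]]
drive [0.5601 0.0179 0.3552] in box [-0.0828 -0.0084] yaw rel 0.11318692618558562
[[ 0.1492 -0.38  ]
 [-0.0697 -0.8887]
 [ 0.5925 -0.1522]
 [-0.7261  0.333 ]
 [-0.256  -0.7085]
 [ 0.0237 -0.3251]
 [-0.2625 -0.0058]]
jar [[466.8605 277.9565]]
fan [[ 74.3411 409.7485]]
```

```bash
cat >> h.py <<'E'
def tobox(b,p): return R.from_euler('z',-b[2]).apply(np.array(p)-[b[0],b[1],0])
def move(b,X,yaw=None):  # shift in tool axes to a box-frame point, and turn share about tool z to box yaw
    s=r.get_state(); M=R.from_euler('xyz',s["tcp_rot"],degrees=True)
    d=M.inv().apply(T(b,[X])[0]-s["tcp_pos"]); return d,(s["tcp_rot"][2]-np.degrees(b[2]))/360
E
python3 - <<'E'
from h import *
np.set_printoptions(precision=4,suppress=True)
ob={"top":([[-.19,.2,.09],[-.19,-.2,.09],[.045,.08,.09],[.045,-.08,.09]],tp([[93,578],[548,448],[163,277],[335,232]])),
"scene":([[-.19,-.2,.09],[-.19,.2,.09],[.045,.08,.09],[0,-.2,.09]],sp([[10,320],[338,10],[512,235],[221,458]]))}
b,e=fit(ob,[.6,0,.2]); print("box",b,np.degrees(b[2]));print(e)
print((proj("top",T(b,[[0,.067,.093],[0,-.067,.093],[-.012,.075,.144],[-.012,-.075,.144]]))-[165,90])*3.3)
print(tobox(b,[.5601,.0179,0]))
print(move(b,[-.16,-.012,.16]))
E
```

```text
box [0.6384 0.0458 0.2463] 14.112815140608417
[[-1.2361  0.2487]
 [ 0.9849 -0.4225]
 [-1.6406  0.2122]
 [ 0.4334 -1.1661]
 [-0.9734 -0.9518]
 [ 0.4126  0.0679]
 [-0.5994 -0.6013]
 [ 0.1306  1.229 ]]
[[183.8262 319.9616]
 [335.0847 277.8127]
 [171.3334 319.4921]
 [347.5795 270.4053]]
[-0.0827 -0.008   0.    ]
(array([ 0.4682, -0.444 ,  0.0455]), np.float64(0.002627020944218862))
```

Request:
{"api": "carry_out", "payload": {
  "plan": [
    [0, 0, 0.0026, 0.03, -0.028, 0, 0.15],
    [0, 0, 0, 0.033, -0.0315, 0, 0.15],
    [0, 0, 0, 0.033, -0.0315, 0, 0.15],
    [0, 0, 0, 0.033, -0.0315, 0, 0.15],
    [0, 0, 0, 0.033, -0.0315, 0, 0.15],
    [0, 0, 0, 0.033, -0.0315, 0, 0.15],
    [0, 0, 0, 0.033, -0.0315, 0, 0.15],
    [0, 0, 0, 0.033, -0.0315, 0, 0.15],
    [0, 0, 0, 0.033, -0.0315, 0, 0.15],
    [0, 0, 0, 0.033, -0.0315, 0, 0.15],
    [0, 0, 0, 0.033, -0.0315, 0, 0.15],
    [0, 0, 0, 0.033, -0.0315, 0, 0.15]
  ]
}}

```text
t: 1.9
tcp_pos: [0.4394, -0.0941, 0.2059]
tcp_rot: [180.0, -0.1, 14.1]
contact_force: [0.9, -0.2, -0.5]
opening: 0.0398
finger_force: 0.0
```

Run:
```python
from h import *
print(move([.6384,.0458,.2463],[-.16,-.012,.16]),r.get_state()["opening"])
```

```text
(array([ 0.06707388, -0.07521315,  0.04588124]), np.float64(2.8321147534023557e-05)) 0.03980676563985779
```

Request:
{"api": "carry_out", "payload": {
  "plan": [
    [0, 0, 0, 0.022, -0.025, 0, 0.15],
    [0, 0, 0, 0.022, -0.025, 0, 0.15],
    [0, 0, 0, 0.015, -0.018, 0, 0.15],
    [0, 0, 0, 0, 0, 0.02, 0.15],
    [0, 0, 0, 0, 0, 0.02, 0.15],
    [0, 0, 0, 0, 0, 0, 0.15],
    [0, 0, 0, 0, 0, 0, 0.15]
  ]
}}

```text
t: 2.6
tcp_pos: [0.4791, -0.0155, 0.1656]
tcp_rot: [-180.0, 0.0, 14.1]
contact_force: [-0.2, 0.1, -0.3]
opening: 0.0396
finger_force: 0.0
```

Run:
```python
from h import *
import cv2
b=[.6384,.0458,.2463]
s=r.get_state();print(tobox(b,s["tcp_pos"]),s["tcp_rot"],s["contact_force"])
f=r.grab_frame("scene")[130:270,220:400]; cv2.imwrite("pics/s2.png",cv2.resize(f,None,fx=4,fy=4,interpolation=cv2.INTER_CUBIC))
print((proj("scene",s["tcp_pos"])-[220,130])*4)
```

```text
[-0.16948367 -0.0205937   0.16555029] [-1.79986130e+02  2.81287548e-02  1.41177767e+01] [-0.19814588  0.14463287 -0.2833404 ]
[[237.95712595 191.31973511]]
```

View pics/s2.png

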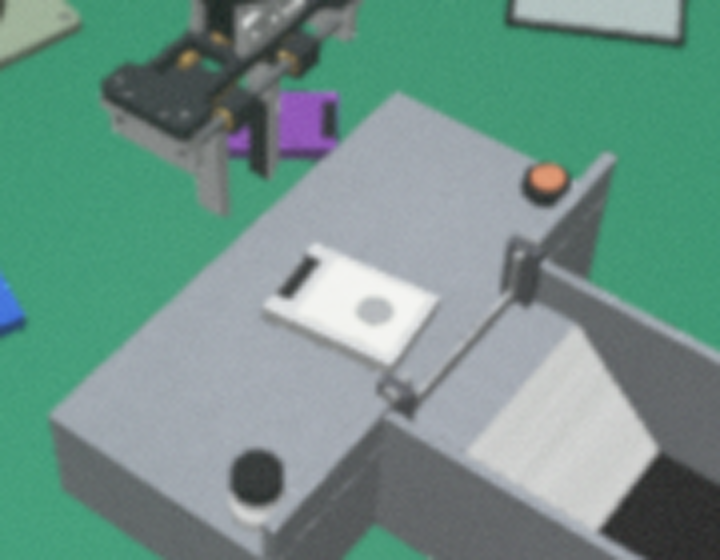

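The fingers hang at (215,205) and (262,170), clear behind the drive, and the projected TCP matches. Next I'll descend behind it.

Request:
{"api": "carry_out", "payload": {
  "plan": [
    [0, 0, 0, 0.004, -0.008, 0.015, 0.15],
    [0, 0, 0, 0, 0, 0.02, 0.15],
    [0, 0, 0, 0, 0, 0.015, 0.15],
    [0, 0, 0, 0, 0, 0.01, 0.15],
    [0, 0, 0, 0, 0, 0.006, 0.15],
    [0, 0, 0, 0, 0, 0.003, 0.15],
    [0, 0, 0, 0, 0, 0, 0.15],
    [0, 0, 0, 0, 0, 0, 0.15]
  ]
}}

```text
t: 3.45
tcp_pos: [0.4817, -0.0069, 0.0971]
tcp_rot: [180.0, -0.1, 14.1]
contact_force: [-0.4, 0.2, -0.7]
opening: 0.0394
finger_force: 0.0
```

Run:
```python
from h import *
b=[.6384,.0458,.2463]
s=r.get_state();print(tobox(b,s["tcp_pos"]),s["contact_force"])
```

```text
[-0.1647805  -0.0129418   0.09714203] [-0.38254985  0.22764602 -0.74214323]
```

Request:
{"api": "carry_out", "payload": {
  "plan": [
    [0, 0, 0, 0.005, 0, 0.002, 0.15],
    [0, 0, 0, 0.007, 0, 0, 0.15],
    [0, 0, 0, 0.007, 0, 0, 0.15],
    [0, 0, 0, 0.007, 0, 0, 0.15],
    [0, 0, 0, 0.007, 0, 0, 0.15],
    [0, 0, 0, 0.007, 0, 0, 0.15],
    [0, 0, 0, 0.007, 0, 0, 0.15],
    [0, 0, 0, 0.007, 0, 0, 0.15],
    [0, 0, 0, 0.007, 0, 0, 0.15],
    [0, 0, 0, 0.007, 0, 0, 0.15],
    [0, 0, 0, 0.007, 0, 0, 0.15],
    [0, 0, 0, 0.007, 0, 0, 0.15]
  ]
}}

```text
t: 4.65
tcp_pos: [0.561, 0.0134, 0.0943]
tcp_rot: [-180.0, 0.0, 14.1]
contact_force: [-1.7, 0.1, -0.9]
opening: 0.04
finger_force: 0.7
```

Run:
```python
from h import *
import cv2
b=[.6384,.0458,.2463]
s=r.get_state();print(tobox(b,s["tcp_pos"]),s["contact_force"])
f=r.grab_frame("scene")[130:270,220:400]; cv2.imwrite("pics/s3.png",cv2.resize(f,None,fx=4,fy=4,interpolation=cv2.INTER_CUBIC))
```

```text
[-0.08291899 -0.0125641   0.09430206] [-1.73245063  0.09736902 -0.92067111]
```

View pics/s3.png

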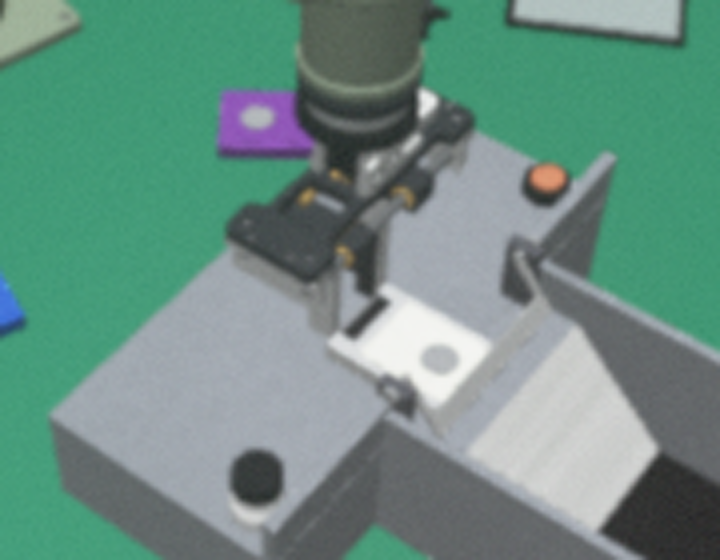

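The drive is squared up with its nose under the raised flap (about (465,375)). I'll keep pushing.

Request:
{"api": "carry_out", "payload": {
  "plan": [
    [0, 0, 0, 0.007, 0, 0, 0.15],
    [0, 0, 0, 0.008, 0, 0, 0.15],
    [0, 0, 0, 0.008, 0, 0, 0.15],
    [0, 0, 0, 0.008, 0, 0, 0.15],
    [0, 0, 0, 0.008, 0, 0, 0.15],
    [0, 0, 0, 0.008, 0, 0, 0.15],
    [0, 0, 0, 0.008, 0, 0, 0.15],
    [0, 0, 0, 0.008, 0, 0, 0.15],
    [0, 0, 0, 0.008, 0, 0, 0.15],
    [0, 0, 0, 0.008, 0, 0, 0.15],
    [0, 0, 0, 0.006, 0, 0, 0.15],
    [0, 0, 0, 0, 0, 0, 0.15]
  ]
}}

```text
t: 5.9
tcp_pos: [0.6446, 0.0342, 0.0947]
tcp_rot: [180.0, -0.1, 14.1]
contact_force: [-0.4, -1.0, -0.2]
opening: 0.0401
finger_force: 0.0
```

Run:
```python
from h import *
import cv2
b=[.6384,.0458,.2463]
s=r.get_state();print(tobox(b,s["tcp_pos"]),s["contact_force"])
f=r.grab_frame("scene")[140:300,260:450]; cv2.imwrite("pics/s4.png",cv2.resize(f,None,fx=3.7,fy=3.7,interpolation=cv2.INTER_CUBIC))
```

```text
[ 0.00313991 -0.01274378  0.09471573] [-0.40837678 -0.95237309 -0.16243323]
```

View pics/s4.png

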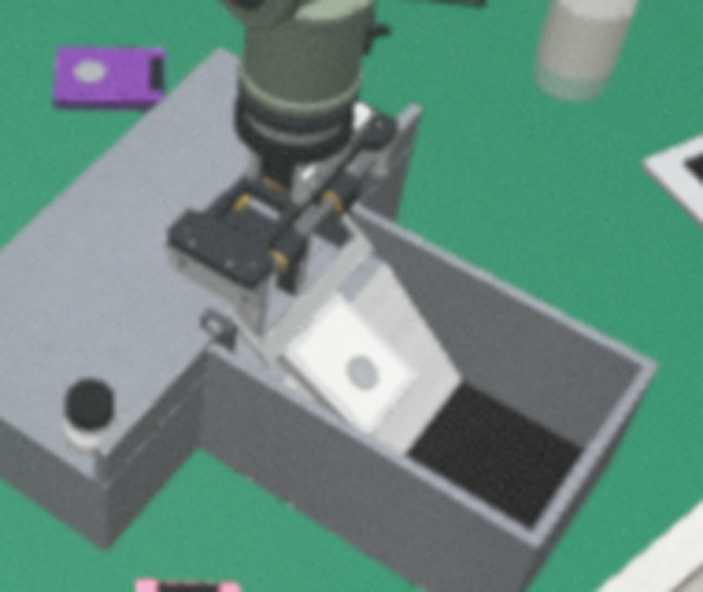

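The drive has tipped and is on the ramp (around (350,370)). I'll give it time and a small further nudge, then look.

Request:
{"api": "carry_out", "payload": {
  "plan": [
    [0, 0, 0, 0, 0, 0, 0.15],
    [0, 0, 0, 0, 0, 0, 0.15],
    [0, 0, 0, 0, 0, 0, 0.15],
    [0, 0, 0, 0.005, 0, 0, 0.15],
    [0, 0, 0, 0.004, 0, 0, 0.15],
    [0, 0, 0, 0, 0, 0, 0.15],
    [0, 0, 0, 0, 0, 0, 0.15]
  ]
}}

```text
t: 6.65
tcp_pos: [0.652, 0.0362, 0.0943]
tcp_rot: [180.0, -0.0, 14.1]
contact_force: [-0.9, -1.0, -1.1]
opening: 0.0399
finger_force: 0.2
```

Run:
```python
from h import *
import cv2
b=[.6384,.0458,.2463]
s=r.get_state();print(tobox(b,s["tcp_pos"]),s["contact_force"])
f=r.grab_frame("scene")[140:300,260:450]; cv2.imwrite("pics/s5.png",cv2.resize(f,None,fx=3.7,fy=3.7,interpolation=cv2.INTER_CUBIC))
```

```text
[ 0.01080512 -0.01263435  0.0942995 ] [-0.92354329 -1.04456188 -1.10490943]
```

View pics/s5.png

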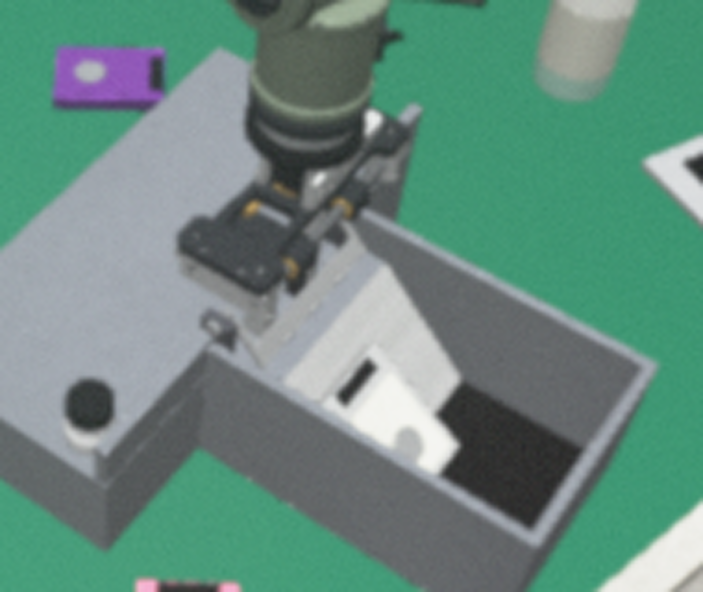

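The drive has slid down to the foot of the ramp (around (400,415)). The flap now rests on the fingers, so I'll draw straight back.

Request:
{"api": "carry_out", "payload": {
  "plan": [
    [0, 0, 0, -0.008, 0, 0, 0.15],
    [0, 0, 0, -0.01, 0, 0, 0.15],
    [0, 0, 0, -0.012, 0, 0, 0.15],
    [0, 0, 0, -0.012, 0, 0, 0.15],
    [0, 0, 0, -0.015, 0, 0, 0.15],
    [0, 0, 0, -0.02, 0, 0, 0.15],
    [0, 0, 0, -0.02, 0, 0, 0.15],
    [0, 0, 0, -0.02, 0, 0, 0.15],
    [0, 0, 0, -0.01, 0, -0.01, 0.15],
    [0, 0, 0, 0, 0, -0.03, 0.15],
    [0, 0, 0, 0, 0, -0.04, 0.15],
    [0, 0, 0, 0, 0, -0.03, 0.15]
  ]
}}

```text
t: 7.9
tcp_pos: [0.5283, 0.005, 0.2067]
tcp_rot: [180.0, -0.1, 14.1]
contact_force: [0.9, -0.4, 0.3]
opening: 0.0402
finger_force: 0.0
```

Request:
{"api": "carry_out", "payload": {
  "plan": [
    [0, 0, 0, -0.02, 0, 0, 0.15],
    [0, 0, 0, -0.03, 0, 0, 0.15],
    [0, 0, 0, -0.02, 0, 0, 0.15],
    [0, 0, 0, 0, 0, 0, 0.15],
    [0, 0, 0, 0, 0, 0, 0.15],
    [0, 0, 0, 0, 0, 0, 0.15],
    [0, 0, 0, 0, 0, 0, 0.15],
    [0, 0, 0, 0, 0, 0, 0.15]
  ]
}}

```text
t: 8.7
tcp_pos: [0.4613, -0.0118, 0.2043]
tcp_rot: [-180.0, 0.0, 14.1]
contact_force: [-0.0, -0.5, -0.3]
opening: 0.0398
finger_force: 0.0
```

Run:
```python
from h import *
import cv2
print(r.get_state()["tcp_pos"])
f=r.grab_frame("scene")[130:305,230:440]; cv2.imwrite("pics/s6.png",cv2.resize(f,None,fx=3.4,fy=3.4,interpolation=cv2.INTER_CUBIC))
```

```text
[ 0.4612586  -0.01178129  0.20433558]
```

View pics/s6.png

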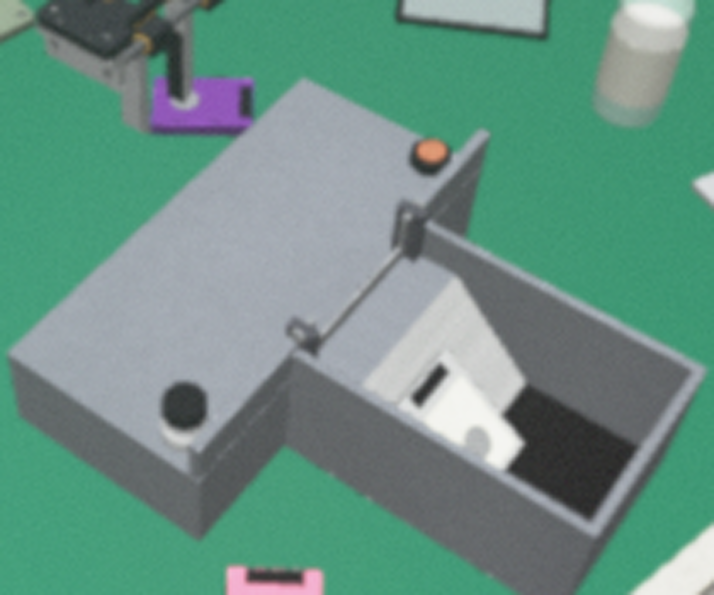

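The flap is shut ((360,300) upright) and the jar and fan have not moved. I still need to know whether the drive lies on the bin floor or leans on the ramp.

Run:
```python
from h import *
import cv2
np.set_printoptions(precision=0,suppress=True)
b=[.6384,.0458,.2463]
f=r.grab_frame("top")
g=cv2.resize(f[85:215,180:290],None,fx=4.5,fy=4.5,interpolation=cv2.INTER_CUBIC)
P=lambda c,X:(proj(c,T(b,X))-([180,85] if c=="top" else [230,130]))*(4.5 if c=="top" else 3.4)
for nm,rear,nose,n in(("ramp",(.0544,.0806),(.125,.01),(.0106,.0106)),("flat",(.13,.01),(.23,.01),(0,.015))):
    X=[[p[0]+n[0],y,p[1]+n[1]] for p in(rear,nose) for y in(.023,-.047)]
    print(nm,"scene RL RR NL NR",P("scene",X).ravel()); print(P("top",X).ravel())
cv2.imwrite("pics/t6.png",g)
```

```text
ramp scene RL RR NL NR [439. 330. 390. 388. 503. 427. 457. 487.]
[225. 346. 331. 316. 207. 284. 307. 256.]
flat scene RL RR NL NR [498. 421. 452. 480. 611. 488. 567. 552.]
[209. 289. 309. 261. 172. 157. 270. 130.]
```

View pics/t6.png

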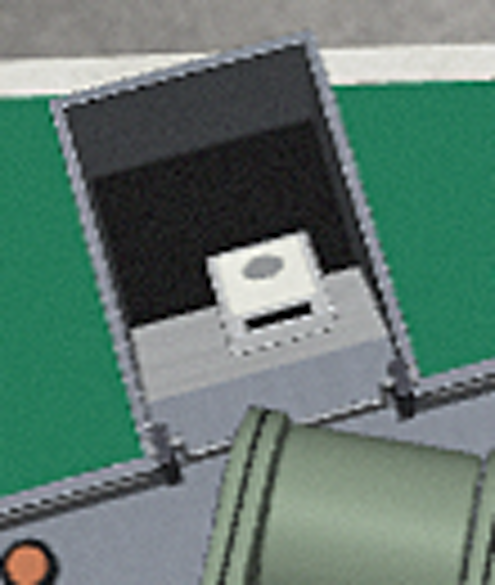

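Run:
```python
from h import *
b=[.6384,.0458,.2463]
us=(np.array([[445,352],[524,440]])+.5)/3.4-.5+[230,130]; ut=(np.array([[207,258],[303,231],[340,325],[233,352]])+.5)/4.5-.5+[180,85]
def C(p): # nose bottom x,z, y, pitch, yaw
    x,z,y,t,w=p; L=R.from_euler('zy',[w,t]).apply([[0,.035,.015],[0,-.035,.015],[-.1,-.035,.015],[-.1,.035,.015],[-.1,0,0]]); return L+[x,y,z]
f=lambda p:np.concatenate([(proj("top",T(b,C(p)[:4]))-ut).ravel(),(proj("scene",T(b,C(p)[[3,0]]))-us).ravel()])
s=least_squares(f,[.13,.01,-.01,.7,0]);print(s.x.round(3),s.fun.round(1));print(C(s.x).round(3))
```

```text
[ 0.148  0.009 -0.014  0.526 -0.   ] [-0.5 -0.   0.4 -0.1 -0.9 -0.6 -0.4 -0.2 -1.7 -0.4  0.1  0.8]
[[ 0.155  0.021  0.022]
 [ 0.155 -0.049  0.022]
 [ 0.069 -0.049  0.072]
 [ 0.069  0.021  0.072]
 [ 0.061 -0.014  0.059]]
```

The drive rests in the bin: its nose is on the bin floor (z ≈ 10 mm), and its highest point (≈ 72 mm) is below the 90 mm sill. It hasn't moved between looks, the flap is shut and the arm is clear.

```bash
python3 -c "
from workcell import r
print(r.sign_off())"
```

```text
the job is handed in; nothing more can be done
None
```

The drive was pushed in through the flap and over the sill into the bin, where it came to rest nose on the floor and tail leaning on the ramp (about 30°, wholly below sill level); the flap swung shut, the arm is clear, the jar and fan on the shelf look unmoved, and the job is handed in (no verdict was returned).

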